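Scan a battery module with the clamped scanner and put it in the outgoing tray

TASK

Stand the green battery module squarely inside the green outline on the scan pad with its code label facing the scanner, and let go of it. Then squeeze the scanner's red trigger fully against its grip between the fingers, keep it squeezed for about a second, and release it. Finally put the green module upright in the free place of the black outgoing tray; never drop it, and leave everything else where it is.

Things in the scene. Friction and masses are not known exactly. Their poses are not given: they have to be found in the camera images.
- green_module_center (a point): Centre (half-way up) of the loose green battery module, a box 120 x 46 x 70 mm high with black ends, 0.3 to 0.65 kg, standing upright on the table. Its own axes: x along its 120 mm length, y across its 46 mm width, z up. Its white code label, 64 x 44 mm, is on the +y long side, with a white strip along the top edge on that side. Pinch it from above across the 46 mm width.
- green_module_label (a point): Centre of the code label on the green module's long side: 23 mm from the module's centre along its +y.
- station: Fixed aluminium base plate 156 (x) x 330 (y) mm, 6 mm thick, on the table; origin at its underside's centre. On its +y half a yellow pistol-shaped scanner lies clamped on its side: the head, 74 mm wide (x), up to 116 mm high, runs along y from its black nose at y = 0 (looking to -y) to y = 148 mm; the black grip sticks out level from it to -x, the red trigger on the grip's nose (-y) side.
- scan_pad (a point): Centre of the scan pad on the station's base plate, on its upper face (6 mm above the table), 100 mm before the scanner's nose; a flat green outline 142 (x) x 78 (y) mm. Same axes as the station: +y points to the scanner, so the module stands right when its axes match these.
- grip: The scanner's fixed black grip (origin and axes those of the station): a level bar along the station's x from x = -33 to -145 mm (an end cap from -138 on), its centre line at y = 105 mm and 70 mm above the table; 30 mm deep (y) and 34 mm high, free space under it.
- grip_back (a point): Point on the back (+y) face of the grip, opposite the middle of the trigger, 70 mm above the table, at (-80, 120) mm in the station; one finger rests here.
- trigger_face (a point): Front (-y) face of the red trigger where a finger pushes it to +y, 70 mm above the table, 40 mm from its upright pivot at the head at (-42, 81) mm in the station. A lever 60 mm long, 9 thick, 26 high, flared away from the grip at rest. Face to grip back: about 56 mm along y at rest, 43 mm fully squeezed. Come from above, fingers closing along the station's y.
- trigger (a joint): Trigger angle: 0 released, 0.32 rad fully squeezed (the stop). A spring returns it; about 3 N at the trigger face starts it, about 8 N holds it fully squeezed. Squeezing with 15 to 25 N is safe.
- tray: Fixed black open outgoing tray with blue floor, 170 (x) x 230 (y) mm outside, walls 25 mm high and 5 mm thick, floor 5 mm thick; origin at the centre of its underside, on the table. Its -y half holds the orange module; the free place is centred 52 mm from the tray's centre along its +y, the module's length along the tray's x.
- orange_module_center (a point): Centre of the orange module of the same size, standing in the tray about 60 mm to -y of its centre. Leave it.
- blue_module_center (a point): Centre of the blue module of the same size, loose on the table; it may have changed places with the green one. Leave it.
- copper_spool: Loose spool of copper wire, 64 mm across, 50 mm high, standing; origin under its centre. Leave it.
- tape_roll: Loose roll of cream tape lying flat, 100 mm across, 24 mm high; origin under its centre. Leave it.
- flux_bottle: Loose white bottle with red cap, 52 mm across, 130 mm high; origin under its centre. Leave it.
- carton: Loose small carton 70 x 60 x 60 mm high; origin under its centre. Leave it.
- screwdriver: Loose orange screwdriver lying on the table. Leave it.
- green_module: The same green module, origin under its centre (35 mm below the centre point).
Mind the look-alikes: they are no part of the job. Leave any turquoise look-alike of the green_module alone.

How it is judged (in metres and radians):
On the way, in this order (a step that is already met when the one before it is completed fails the run):
1. the green module stands released on the scan pad, within 15 mm of its centre and 0.2 rad of square, label towards the scanner (x of green_module_center in the frame of scan_pad between -0.015 and 0.015 m and y of green_module_center in the frame of scan_pad between -0.015 and 0.015 m and z of green_module_center in the frame of scan_pad between 0.029 and 0.041 m and angle between green_module_center's own z axis and vertical below 0.1 rad and angle between the y axis of green_module_center and the y axis of scan_pad, either way round below 0.2 rad and y of green_module_label in the frame of scan_pad above 0 m and contact force between the fingers and green_module below 0.1 N and linear speed of green_module below 0.02 m/s), for 0.2 s.
2. with the module standing there, the trigger is squeezed past 0.28 rad with a finger bearing on the grip, for 0.6 s (x of green_module_center in the frame of scan_pad between -0.015 and 0.015 m and y of green_module_center in the frame of scan_pad between -0.015 and 0.015 m and z of green_module_center in the frame of scan_pad between 0.029 and 0.041 m and angle between green_module_center's own z axis and vertical below 0.1 rad and angle between the y axis of green_module_center and the y axis of scan_pad, either way round below 0.2 rad and y of green_module_label in the frame of scan_pad above 0 m and value of joint trigger above 0.28 rad and contact force between the fingers and grip above 1 N), for 0.6 s.
3. the trigger is released (below 0.04 rad) with the module still on the pad (x of green_module_center in the frame of scan_pad between -0.015 and 0.015 m and y of green_module_center in the frame of scan_pad between -0.015 and 0.015 m and z of green_module_center in the frame of scan_pad between 0.029 and 0.041 m and angle between green_module_center's own z axis and vertical below 0.1 rad and angle between the y axis of green_module_center and the y axis of scan_pad, either way round below 0.2 rad and y of green_module_label in the frame of scan_pad above 0 m and value of joint trigger below 0.04 rad and contact force between the fingers and station below 0.1 N), for 0.1 s.
At the end, for the whole second after the job is handed in: The green module stands upright (within 0.1 rad) and at rest on the floor of the outgoing tray, in its free +y half, the trigger is released (below 0.04 rad) (x of green_module_center in the frame of tray between -0.08 and 0.08 m and y of green_module_center in the frame of tray between -0.01 and 0.11 m and z of green_module_center in the frame of tray between 0.034 and 0.046 m and angle between green_module_center's own z axis and vertical below 0.1 rad and linear speed of green_module below 0.02 m/s and value of joint trigger below 0.04 rad); the robot touches nothing.
It fails at once if another module, the spool, tape roll, bottle, carton or screwdriver is moved by more than 25 mm (distance of any of blue_module_center, orange_module_center, copper_spool, tape_roll, flux_bottle, carton, screwdriver from where it was at the start of the episode above 0.025 m).
It fails at once if the green module is dropped (in free fall, untouched, more than 20 mm above where it would stand) (height (world z) of green_module_center above 0.061 m and contact force between green_module and anything else below 0.02 N).
It fails at once if the green module is laid or knocked over (tilted past 0.6 rad) (angle between green_module_center's own z axis and vertical above 0.6 rad).
It also fails if it takes over 69 s, if anything falls off the work surface, if the arm or the gripper's body presses on something with over 40 N, if the wrist force passes 120 N, or if a joint passes its speed limit or range.

ROBOT

A 6-joint arm with a two-finger parallel gripper is mounted at the origin on the work surface. World frame = base frame: x ahead of the robot, y to its left, z up, the work surface at z = 0. Lengths are in mm, angles in degrees, forces in N, time in s.
With the tool pointing down it reaches from about 350 to 850 mm from the base axis. Payload 8.1 kg.
Tool frame: the origin (TCP) lies midway between the tips of the shut fingers; the grasp point (between the pads) lies 19 mm behind it; z points along the fingers, y is the line along which they close (so a half turn about z gives the same grasp; the last joint's range is limited). The gripper opens to 85 mm and grips with 20 to 120 N. Pads are 22 mm wide; open, the fingers measure 114 mm over their backs; the gripper's body (76 mm by 85 mm) begins 54 mm behind the grasp point. The pads swing forward as they close: fully open they stand 13 mm farther back than shut.
Start: joints at [-81.039, 7.471, 85.268, -0, 87.261, -4.893], TCP at [143.691, -582.544, 194.392] pointing down, gripper open.
Joint ranges: [-169.43, 169.43], [-51.17, 129.36], [1.28, 143.12], [-76.62, 256.62], [0, 156.53], [-152.29, 152.29]. Speed limits (degrees/s): [136.94, 136.94, 159.86, 180, 180, 180].

INTERFACE

Orientations are given as [roll, pitch, yaw] about the fixed x, y, z axes, in that order (R = Rz(yaw) Ry(pitch) Rx(roll)).
In Python, from bench import r gives the robot as it stands.
- The arm moves only by the tool send_rows, never from a script. Its argument "increments" is a list of rows, each a list of 6 numbers: the shift along the tool's x, y, z in mm, then the turn, a rotation vector about the tool's x, y, z in rad. A call has 1 to 5 rows; each row shifts and turns the commanded pose from where the row before left it, along the tool's axes as they then stand; what a row does not reach is not made up. A row lasts 1/8 s, in which the tool goes at most 62.5 mm and 10.7 degrees, less where a joint would pass 70% of its speed; a pose out of reach is approached as far as the arm can. A call is refused whole if a number of a shift passes 62.5 or a number of a turn 0.188, either way. A call with a gripper value outside its range is refused whole. "grip" is the closure, from -1 (fully open) to 1 (shut), set as the call begins (left out, the last holds). The fingers move at their own pace and stop on an object; "grip_force" is the grip in N (left out, the last holds). Time passes only in rows, so rows that do not move let the fingers close. It gives the time, the measured TCP pose, the force, the opening and the grip force at its end, in the units of the state.
- r.sense(): the state, without advancing time (a new reading comes with each control period).
- r.snapshot(name): name is "scene" or "top" or "wrist"; returns a dict with "img" (400x640x3 uint8, blue, green, red), "z_map" (400x640 float32, mm along the optical axis (not along the pixel's ray), 0 where there is no reading), "fx", "fy", "cx", "cy" (pixels), "D" ([k1, k2, p1, p2, k3] as OpenCV has them; the pictures are not rectified), "view" (4x4, takes a point from world to camera coordinates). Camera axes: x right, y down, z forward; pixel columns grow to the right and rows downward; lengths in mm; the calibration is good to about 2 mm. A picture is of the moment at which its call begins.
- r.hand_in(): hands the job in; it is judged then, once.
The state is a dict: "time": time; "joint_pos": joint angles; "qd": joint speeds; "joint_efforts": joint torques, N m; "tool_pos": TCP position; "tcp_rot": TCP orientation; "ft_force": force on the tool from outside, world axes, zero at the start; "wrist_torque": the same for the moment, N m; "finger_gap": finger opening in mm; "grip_force": force on a finger pad.
Only numpy, scipy, OpenCV 4.12 (cv2) and the standard library are available. Lean on these libraries where they do the work, as an engineer would, in place of code of your own. Each camera call takes 0.05 s, during which the arm holds its last target. There are 200 camera calls.

## Working session

There is one attempt and no reset: what is moved stays moved. The work goes in short steps, Python scripts to look and compute and a tool call to move; the robot and the scene stay as the last step left them, time stands still between calls to the robot, and variables do not carry over. Pictures are saved under pics/ and viewed, at most 10 in all, crops included, and the job is handed in when it is done.

Besides the shell and the picture viewer there is one more tool, called after "Call:" as name([rows], argument=value, ...), one row to a line, values as JSON. send_rows: Moves the arm, as the interface text tells. Its arguments: {"type":"object","properties":{"increments":{"type":"array"},"grip":{"type":"number"},"grip_force":{"type":"number"}},"required":["increments"]}

```bash
ls; mkdir -p pics
cat > h.py <<'E'
from bench import r
import numpy as np, cv2
def snap(n):
    s=r.snapshot(n); s['K']=np.array([[s['fx'],0,s['cx']],[0,s['fy'],s['cy']],[0,0,1.]]); s['D']=np.array(s['D'],float); s['view']=np.array(s['view']); return s
def ray(s,px,z):
    p=cv2.undistortPoints(np.array(px,float).reshape(-1,1,2),s['K'],s['D']).reshape(-1,2)
    R=s['view'][:3,:3];t=s['view'][:3,3];c=-R.T@t
    d=np.c_[p,np.ones(len(p))]@R
    return c+d*((z-c[2])/d[:,2])[:,None]
def cloud(s):
    v,u=np.nonzero(s['z_map']>0); z=s['z_map'][v,u]
    p=cv2.undistortPoints(np.c_[u,v].astype(float).reshape(-1,1,2),s['K'],s['D']).reshape(-1,2)
    P=np.c_[p*z[:,None],z]; R=s['view'][:3,:3];t=s['view'][:3,3]
    return u,v,(P-t)@R
def hm(s):
    out=np.full(s['z_map'].shape+(3,),np.nan); u,v,P=cloud(s); out[v,u]=P; return out
E
python3 - <<'E'
from h import *
for n in ['top','scene']:
    s=snap(n); cv2.imwrite(f'pics/{n}.png',s['img']); print(n,s['fx'],s['D'],np.round(-s['view'][:3,:3].T@s['view'][:3,3]), (s['z_map']>0).mean())
print(r.sense())
E
```

```text
pics
top 411.2001604821785 [-0.10445752  0.          0.          0.          0.        ] [ 419.  -68. 1200.] 0.99611328125
scene 414.8359160239979 [-0.10910561  0.          0.          0.          0.        ] [1353. -274.  795.] 0.9960234375
{'time': 0.1, 'joint_pos': array([-8.10404563e+01,  7.50947811e+00,  8.53242622e+01, -1.95612801e-03,
        8.72634057e+01, -4.89314267e+00]), 'qd': array([ 0.02061514, -0.10679923, -0.04082015,  0.06418391, -0.09675597,
        0.06663359]), 'joint_efforts': array([ 1.24304421e-03, -5.70950997e+01, -5.01942945e+01, -1.96395004e-04,
        8.10916565e-03,  1.31422280e-05]), 'tool_pos': array([ 143.57329079, -581.9758583 ,  193.45127085]), 'tcp_rot': array([-1.79903041e+02, -6.33971523e-03,  1.38527760e+01]), 'ft_force': array([ 0.48570879,  0.71946085, -0.18001174]), 'wrist_torque': array([-0.01123612, -0.01265466,  0.02781085]), 'grip_force': 0.0, 'finger_gap': 85.33550839734707}
```

View pics/top.png

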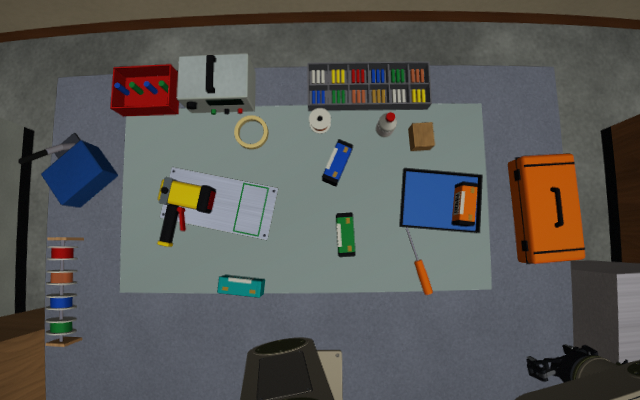

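View pics/scene.png

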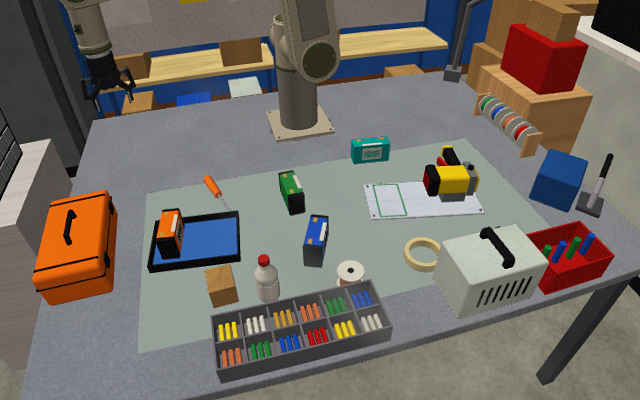

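Run:
```python
from h import *
s=snap('top'); im=s['img']; H=hm(s); hsv=cv2.cvtColor(im,cv2.COLOR_BGR2HSV)
def show(n,m,zlo,zhi,reg=None):
    m=m&(H[...,2]>zlo)&(H[...,2]<zhi)
    k=m.astype(np.uint8)
    if reg: 
        q=np.zeros_like(k);x0,y0,x1,y1=reg;q[y0:y1,x0:x1]=1;k*=q
    c=max(cv2.findContours(k,cv2.RETR_EXTERNAL,cv2.CHAIN_APPROX_NONE)[0],key=cv2.contourArea)
    z=np.nanmedian(H[k>0][:,2]); P=ray(s,c.reshape(-1,2),z)[:,:2].astype(np.float32)
    print(n,'z',z.round(1),cv2.minAreaRect(P))
A=np.ones(im.shape[:2],bool)
show('green',A,60,80,(320,200,370,265))
show('blue',A,60,80,(315,130,362,195))
show('orange',A,60,90,(440,170,490,235))
show('teal',A,55,85,(210,265,275,305))
show('tray',A,15,32,(390,160,492,240))
show('plate',A,3,15,(150,160,285,245))
h,S,V=cv2.split(hsv)
show('padgreen',(h>45)&(h<80)&(S>100),-3,15,(225,175,280,245))
show('head',(h>20)&(h<33)&(S>150),60,130,(150,160,220,220))
show('grip',V<60,70,100,(150,205,185,250))
show('trig',((h<6)|(h>172))&(S>150),65,100,(170,203,200,240))
a=cv2.resize(im[195:270,310:385],(450,450),interpolation=cv2.INTER_CUBIC)
b=cv2.resize(im[160:250,150:210][:75],(360,450),interpolation=cv2.INTER_CUBIC)
s=snap('scene');c=cv2.resize(s['img'][160:220,270:310],(300,450),interpolation=cv2.INTER_CUBIC)
cv2.imwrite('pics/c1.png',cv2.resize(np.hstack([a,b[:,:],c])[:, :],(800,324)))
```

```text
green z 70.2 ((436.939208984375, -122.62004852294922), (119.94979858398438, 46.189884185791016), 2.8052303791046143)
blue z 70.4 ((641.748291015625, -103.88433074951172), (46.42861557006836, 121.20236206054688), 65.84539031982422)
orange z 75.0 ((517.1238403320312, -460.2107238769531), (50.10936737060547, 122.76910400390625), 82.29350280761719)
teal z 69.6 ((298.8460388183594, 170.07281494140625), (120.75981903076172, 48.3745002746582), 83.93988800048828)
tray z 24.5 ((531.0508422851562, -403.4765625), (234.26719665527344, 175.5778350830078), 84.55358123779297)
plate z 5.9 ((538.339599609375, 243.46351623535156), (342.9063720703125, 171.9882049560547), 75.38409423828125)
padgreen z 6.7 ((515.3529052734375, 150.92523193359375), (77.0551528930664, 145.7306365966797), 78.111328125)
head z 99.4 ((549.617919921875, 319.2760009765625), (86.109619140625, 65.253662109375), 78.33340454101562)
grip z 85.6 ((473.1622314453125, 364.2925109863281), (36.39535140991211, 104.64954376220703), 76.84320068359375)
trig z 80.7 ((485.2279968261719, 334.6694641113281), (65.75357055664062, 20.164438247680664), 5.348765850067139)
```

View pics/c1.png

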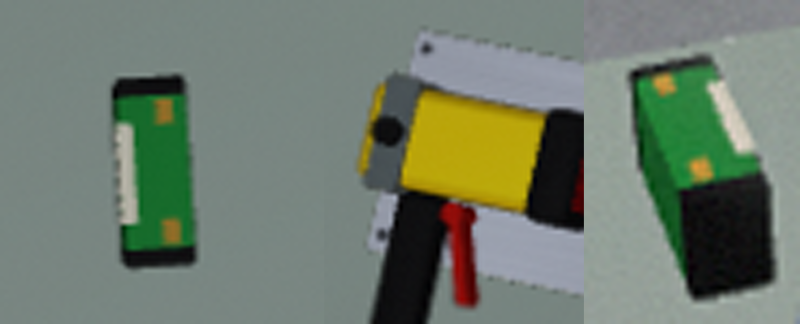

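The top view shows the green module at pixel (345,234) with its white strip on the +y (left) side. The pad is at (255,208), the trigger at (182,218) and the tray at (441,200). I'll go above the green module.

Call:
send_rows([
  [0, 0, 0, 0, 0, 0.0965],
  [0, 0, 0, 0, 0, 0.0965],
  [24, -34, 0, 0, 0, 0],
  [24, -34, 0, 0, 0, 0],
  [24, -34, 0, 0, 0, 0],
], grip=-1, grip_force=40)

```text
time: 0.82
tool_pos: [211.1, -475.9, 194.1]
tcp_rot: [-180.0, -0.0, 2.8]
ft_force: [0.3, 0.7, 1.2]
finger_gap: 85.4
grip_force: 0.0
```

Call:
send_rows([
  [24, -34, 0, 0, 0, 0],
  [24, -34, 0, 0, 0, 0],
  [24, -34, 0, 0, 0, 0],
  [24, -34, 0, 0, 0, 0],
  [24, -34, 0, 0, 0, 0],
])

```text
time: 1.45
tool_pos: [322.7, -300.3, 194.3]
tcp_rot: [180.0, -0.0, 2.8]
ft_force: [-0.3, -0.8, 0.6]
finger_gap: 85.4
grip_force: 0.0
```

Call:
send_rows([
  [24, -34, 0, 0, 0, 0],
  [24, -34, 0, 0, 0, 0],
  [24, -34, 0, 0, 0, 0],
  [24, -34, 0, 0, 0, 0],
  [24, -34, 0, 0, 0, 0],
])

```text
time: 2.08
tool_pos: [434.3, -124.6, 194.4]
tcp_rot: [180.0, -0.0, 2.8]
ft_force: [1.1, -0.7, 0.7]
finger_gap: 85.2
grip_force: 0.0
```

```bash
cat >> h.py <<'E'
def rect(s,H,m,zlo,zhi,reg,zp=None):
    k=(m&(H[...,2]>zlo)&(H[...,2]<zhi)).astype(np.uint8)
    q=np.zeros_like(k);x0,y0,x1,y1=reg;q[y0:y1,x0:x1]=1;k*=q
    c=max(cv2.findContours(k,cv2.RETR_EXTERNAL,cv2.CHAIN_APPROX_NONE)[0],key=cv2.contourArea)
    z=np.nanmedian(H[k>0][:,2]) if zp is None else zp; P=ray(s,c.reshape(-1,2),z)[:,:2].astype(np.float32)
    return z,cv2.minAreaRect(P)
def plan(x,y,z,yaw):
    t=r.sense(); p=t['tool_pos']; a=np.radians(yaw); d=np.array([x,y,z])-p
    print('pose',p.round(1),np.round(t['tcp_rot'],2),'gap',round(t['finger_gap'],1),'F',np.round(t['ft_force'],1),'gf',round(t['grip_force'],1),'t',round(t['time'],2))
    print('turn z',np.round(-np.radians(yaw-t['tcp_rot'][2]),3),'then shift',np.round([d[0]*np.cos(a)+d[1]*np.sin(a),d[0]*np.sin(a)-d[1]*np.cos(a),-d[2]],1))
E
python3 - <<'E'
from h import *
s=snap('wrist');cv2.imwrite('pics/w1.png',s['img']);H=hm(s)
try: print(rect(s,H,np.ones((400,640),bool),62,78,(0,0,640,400)))
except Exception as e: print(e)
plan(437,-122.6,26,2.8)
E
```

```text
(np.float64(70.11314303040294), ((436.8516845703125, -121.66862487792969), (118.65054321289062, 45.800621032714844), 2.6439096927642822))
pose [ 436.1 -120.8  194.4] [-1.7985e+02 -1.0000e-01  2.9000e+00] gap 85.2 F [-0.2  4.2  0.5] gf 0.0 t 2.12
turn z 0.002 then shift [  0.8   1.8 168.4]
```

View pics/w1.png

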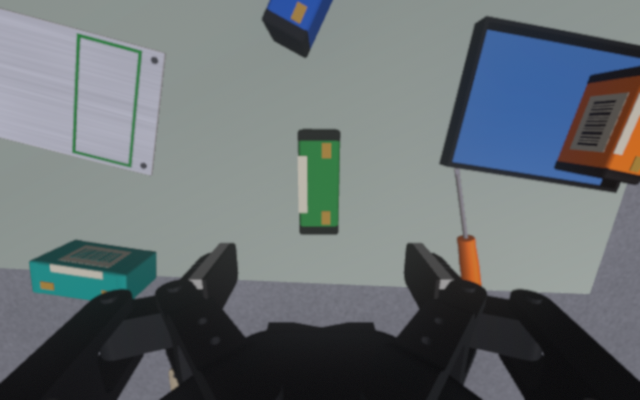

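The wrist view confirms the green module at (319,182) with the white strip on the left. I'll descend and grip it.

Call:
send_rows([
  [0, 0, 40, 0, 0, 0],
  [0, 0, 40, 0, 0, 0],
  [0, 0, 40, 0, 0, 0],
  [0, 0, 30, 0, 0, 0],
  [0, 0, 16, 0, 0, 0],
])

```text
time: 2.75
tool_pos: [432.4, -125.4, 26.6]
tcp_rot: [-179.9, 0.1, 2.8]
ft_force: [0.6, -0.1, 0.8]
finger_gap: 85.5
grip_force: 0.0
```

Call:
send_rows([
  [0, 0, 0, 0, 0, 0],
  [0, 0, 0, 0, 0, 0],
])

```text
time: 3.0
tool_pos: [434.8, -126.3, 29.8]
tcp_rot: [179.9, -0.1, 2.8]
ft_force: [0.6, -0.3, -0.0]
finger_gap: 85.6
grip_force: 0.0
```

Call:
send_rows([
  [0, 0, 0, 0, 0, 0],
  [0, 0, 0, 0, 0, 0],
  [0, 0, 0, 0, 0, 0],
  [0, 0, 0, 0, 0, 0],
  [0, 0, 0, 0, 0, 0],
], grip=1, grip_force=50)

```text
time: 3.62
tool_pos: [434.5, -125.7, 29.7]
tcp_rot: [-180.0, -0.1, 2.8]
ft_force: [-2.2, 3.9, 9.6]
finger_gap: 43.3
grip_force: 49.5
```

Call:
send_rows([
  [0, 0, 0, 0, 0, 0],
  [0, 0, 0, 0, 0, 0],
  [0, 0, 0, 0, 0, 0],
  [0, 0, 0, 0, 0, 0],
])

```text
time: 4.12
tool_pos: [434.5, -125.7, 29.7]
tcp_rot: [-180.0, -0.1, 2.8]
ft_force: [-2.0, 3.6, 8.8]
finger_gap: 43.1
grip_force: 49.5
```

Call:
send_rows([
  [0, 0, -15, 0, 0, 0],
  [0, 0, -25, 0, 0, 0],
  [0, 0, -25, 0, 0, 0],
  [0, 0, 0, 0, 0, 0.128],
  [0, 0, 0, 0, 0, 0.128],
])

```text
time: 4.75
tool_pos: [433.9, -126.0, 94.4]
tcp_rot: [180.0, -0.1, -12.1]
ft_force: [0.8, 0.2, -3.4]
finger_gap: 43.0
grip_force: 51.2
```

Call:
send_rows([
  [1, -20, 0, 0, 0, 0],
  [2, -32, 0, 0, 0, 0],
  [2, -32, 0, 0, 0, 0],
  [3, -32, 0, 0, 0, 0],
  [3, -32, 0, 0, 0, 0],
])

```text
time: 5.38
tool_pos: [475.1, 17.6, 93.9]
tcp_rot: [180.0, -0.0, -11.9]
ft_force: [0.2, -0.1, -2.9]
finger_gap: 42.5
grip_force: 51.3
```

Call:
send_rows([
  [3, -32, 0, 0, 0, 0],
  [2, -32, 0, 0, 0, 0],
  [2, -32, 0, 0, 0, 0],
  [2, -23, 0, 0, 0, 0],
  [0, -20, 0, 0, 0, 0],
])

```text
time: 6.0
tool_pos: [512.5, 151.8, 93.7]
tcp_rot: [180.0, 0.0, -11.9]
ft_force: [-1.0, -0.5, -4.0]
finger_gap: 42.9
grip_force: 51.3
```

Call:
send_rows([
  [0, 0, 0, 0, 0, 0],
  [0, 0, 0, 0, 0, 0],
])

```text
time: 6.25
tool_pos: [512.1, 150.4, 93.3]
tcp_rot: [180.0, 0.0, -11.9]
ft_force: [-0.1, 0.5, -3.3]
finger_gap: 42.8
grip_force: 51.4
```

Run:
```python
from h import *
s=snap('wrist');im=s['img'];H=hm(s);h,S,V=cv2.split(cv2.cvtColor(im,cv2.COLOR_BGR2HSV))
cv2.imwrite('pics/w2.png',im)
plan(513.1,151.4,35.7,-11.9)
s=snap('top');H=hm(s);cv2.imwrite('pics/t2.png',s['img'])
```

```text
pose [512.2 150.2  93.3] [ 1.7997e+02  2.0000e-02 -1.1900e+01] gap 42.7 F [-0.1  1.  -3.9] gf 51.4 t 6.3
turn z 0.0 then shift [ 0.7 -1.3 57.6]
```

View pics/w2.png

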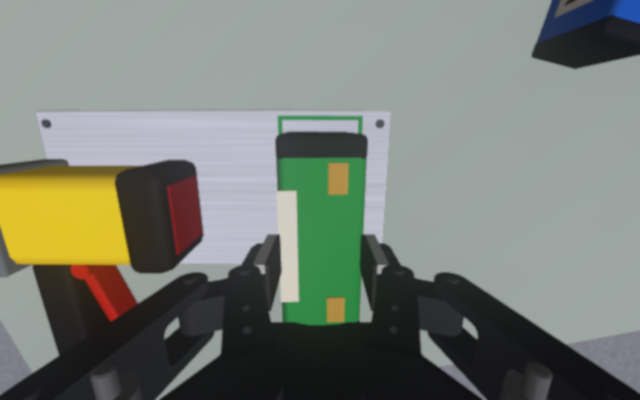

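The wrist view shows the module square over the outline (top edge near (320,117)), white strip towards the scanner. I'll lower it.

Call:
send_rows([
  [0.5, -1, 20, 0, 0, 0],
  [0, 0, 20, 0, 0, 0],
  [0, 0, 10, 0, 0, 0],
  [0, 0, 5, 0, 0, 0],
  [0, 0, 2, 0, 0, 0],
])

```text
time: 6.98
tool_pos: [513.4, 151.6, 36.7]
tcp_rot: [-180.0, -0.0, -11.9]
ft_force: [0.4, 0.3, -3.1]
finger_gap: 42.6
grip_force: 51.4
```

Call:
send_rows([
  [0, 0, 0.5, 0, 0, 0],
  [0, 0, 0, 0, 0, 0],
  [0, 0, 0, 0, 0, 0],
])

```text
time: 7.35
tool_pos: [513.4, 151.8, 36.3]
tcp_rot: [-180.0, -0.0, -11.9]
ft_force: [-0.2, -0.6, -2.6]
finger_gap: 42.5
grip_force: 51.4
```

Call:
send_rows([
  [0, 0, 0.7, 0, 0, 0],
  [0, 0, 0.4, 0, 0, 0],
  [0, 0, 0, 0, 0, 0],
  [0, 0, 0, 0, 0, 0],
])

```text
time: 7.85
tool_pos: [513.4, 152.1, 35.7]
tcp_rot: [-180.0, -0.0, -11.9]
ft_force: [-3.2, 1.5, 5.9]
finger_gap: 43.3
grip_force: 54.5
```

Call:
send_rows([
  [0, 0, 0, 0, 0, 0],
  [0, 0, 0, 0, 0, 0],
  [0, 0, 0, 0, 0, 0],
  [0, 0, 0, 0, 0, 0],
  [0, 0, 0, 0, 0, 0],
], grip=-1)

```text
time: 8.48
tool_pos: [513.1, 151.8, 34.8]
tcp_rot: [-180.0, -0.0, -11.9]
ft_force: [0.0, 0.4, 0.5]
finger_gap: 85.4
grip_force: 0.0
```

Call:
send_rows([
  [0, 0, -10, 0, 0, 0],
  [0, 0, -35, 0, 0, 0],
  [0, 0, -40, 0, 0, 0],
  [0, 0, -40, 0, 0, 0],
  [-20, 0, -40, 0, 0, 0],
])

```text
time: 9.1
tool_pos: [493.9, 155.6, 202.0]
tcp_rot: [-180.0, -0.1, -11.9]
ft_force: [-0.7, 0.1, -0.4]
finger_gap: 85.3
grip_force: 0.0
```

Call:
send_rows([
  [-40, 0, 0, 0, 0, 0],
  [-40, 0, 0, 0, 0, 0],
  [-10, 0, 0, 0, 0, 0],
  [0, 0, 0, 0, 0, 0],
  [0, 0, 0, 0, 0, 0],
])

```text
time: 9.72
tool_pos: [406.3, 174.2, 200.1]
tcp_rot: [-180.0, -0.0, -11.9]
ft_force: [-0.7, 0.6, 0.3]
finger_gap: 85.5
grip_force: 0.0
```

Run:
```python
from h import *
A=np.ones((400,640),bool)
for n,regs in (('wrist',{'g':(0,0,640,400)}),('top',{'g':(215,160,290,250)})):
    s=snap(n);im=s['img'];H=hm(s);h,S,V=cv2.split(cv2.cvtColor(im,cv2.COLOR_BGR2HSV))
    cv2.imwrite(f'pics/{n}3.png',im)
    near=np.hypot(H[...,0]-515,H[...,1]-151)<85
    rg=np.hypot(H[...,0]-470,H[...,1]-360)<90
    red=((h<6)|(h>172))&(S>120)
    R=(0,0,640,400)
    for k,m,a,b in (('mod',near,70,82),('pad',near&(h>45)&(h<80)&(S>100),0,14),('grip',rg&(V<70),80,95),('trig',rg&red,75,95),('yellow',(h>20)&(h<33)&(S>150)&(H[...,1]>200),108,130)):
        try: print(n,k,rect(s,H,m,a,b,R))
        except Exception as e: print(n,k,'none')
plan(450,300,215,-11.9)
```

```text
wrist mod (np.float64(75.98311608105674), ((515.6222534179688, 155.5526123046875), (45.896324157714844, 118.57709503173828), 77.91963958740234))
wrist pad (np.float64(6.487354231167074), ((507.7407531738281, 114.92410278320312), (1.5400468111038208, 85.57444763183594), 77.8309555053711))
wrist grip (np.float64(86.45921659609031), ((471.85919189453125, 365.2628479003906), (30.203920364379883, 102.90054321289062), 78.26728820800781))
wrist trig (np.float64(82.537158125921), ((485.81671142578125, 330.7742614746094), (66.55126190185547, 19.945642471313477), 13.950948715209961))
wrist yellow (np.float64(115.0508345728735), ((552.861572265625, 375.246337890625), (0.0, 0.0), 0.0))
top mod (np.float64(75.96590350992089), ((516.5994262695312, 154.3207244873047), (47.72773361206055, 119.79447937011719), 77.8232650756836))
top pad (np.float64(6.354863028600711), ((515.2741088867188, 150.83697509765625), (76.88668823242188, 145.90316772460938), 78.16947174072266))
top grip (np.float64(85.68274076994656), ((506.4201965332031, 359.9386901855469), (30.594457626342773, 39.1421012878418), 79.73542022705078))
top trig (np.float64(83.34550977950316), ((513.4635009765625, 338.791259765625), (11.073911666870117, 17.232145309448242), 32.86980056762695))
top yellow (np.float64(113.94753028732656), ((536.8419189453125, 383.2437744140625), (0.0, 0.0), 0.0))
pose [406.1 174.1 199.8] [ 1.7999e+02  1.0000e-02 -1.1910e+01] gap 85.7 F [-0.3  0.4 -0.4] gf 0.0 t 9.82
turn z -0.0 then shift [  17.  -132.2  -15.2]
```

View pics/wrist3.png

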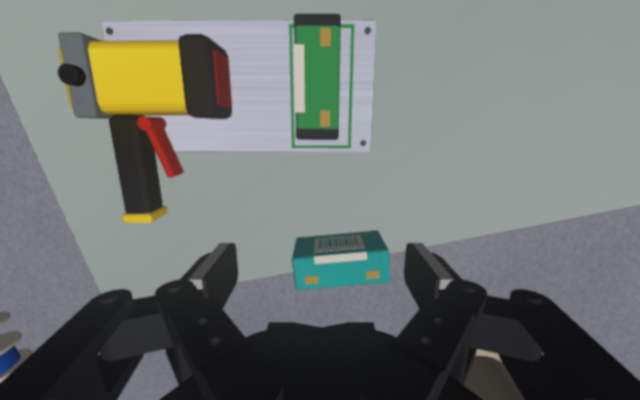

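The wrist view shows the module inside the outline, strip facing the scanner. The grip is at (137,165) and the trigger at (163,148). I'll move above the grip.

Call:
send_rows([
  [3, -20, 0, 0, 0, 0],
  [5, -35, 0, 0, 0, 0],
  [6, -40, 0, 0, 0, 0],
  [6, -40, 0, 0, 0, 0],
  [6, -35, 0, 0, 0, 0],
])

```text
time: 10.45
tool_pos: [466.8, 336.6, 199.1]
tcp_rot: [180.0, 0.0, -11.9]
ft_force: [-0.2, -0.2, 0.3]
finger_gap: 85.4
grip_force: 0.0
```

Call:
send_rows([
  [4, -22, 10, 0, 0, 0],
  [0, 0, 0, 0, 0, 0],
  [0, 0, 0, 0, 0, 0],
  [0, 0, 0, 0, 0, 0],
])

```text
time: 10.95
tool_pos: [474.5, 355.5, 190.2]
tcp_rot: [-180.0, -0.0, -11.9]
ft_force: [-0.5, 0.5, -1.5]
finger_gap: 85.9
grip_force: 0.0
```

Run:
```python
from h import *
s=snap('wrist');im=s['img'];H=hm(s);h,S,V=cv2.split(cv2.cvtColor(im,cv2.COLOR_BGR2HSV))
cv2.imwrite('pics/w4.png',im)
rg=np.hypot(H[...,0]-470,H[...,1]-360)<90
red=((h<6)|(h>172))&(S>120);R=(0,0,640,400)
print(rect(s,H,rg&(V<70),82,92,R)); print(rect(s,H,rg&red,75,92,R))
plan(475.4,355.4,50,-11.9)
```

```text
(np.float64(86.47899060755468), ((473.049560546875, 369.4394836425781), (27.26398277282715, 102.0391845703125), 78.14644622802734))
(np.float64(83.05322908767988), ((485.84149169921875, 333.4524841308594), (65.01889038085938, 11.4885835647583), 9.070253372192383))
pose [474.6 355.5 190.4] [-1.7998e+02 -4.0000e-02 -1.1920e+01] gap 85.3 F [ 0.4 -0.4  0.2] gf 0.0 t 11.0
turn z -0.0 then shift [ 8.000e-01 -1.000e-01  1.404e+02]
```

View pics/w4.png

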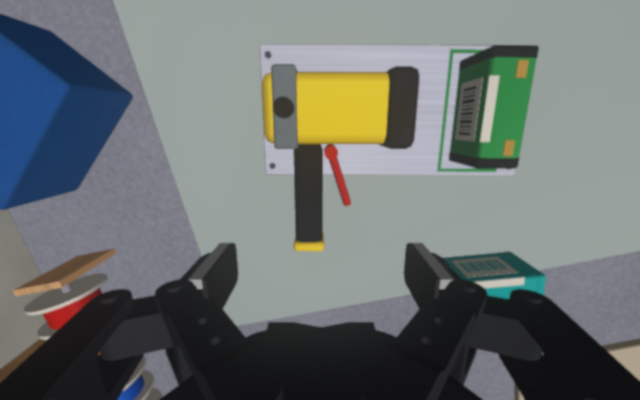

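The grip at (309,195) agrees with the position derived from the pad. I'll descend with the fingers on either side of the grip and trigger.

Call:
send_rows([
  [-1, -3, 20, 0, 0, 0],
  [0, 0, 35, 0, 0, 0],
  [0, 0, 35, 0, 0, 0],
  [0, 0, 30, 0, 0, 0],
  [0, 0, 20, 0, 0, 0],
])

```text
time: 11.62
tool_pos: [472.5, 358.3, 46.8]
tcp_rot: [179.9, 0.1, -11.9]
ft_force: [0.7, -0.1, 0.7]
finger_gap: 85.3
grip_force: 0.0
```

Call:
send_rows([
  [0, 0, 0, 0, 0, 0],
  [0, -3.5, 0, 0, 0, 0],
  [0, 0, 0, 0, 0, 0],
  [0, 0, 0, 0, 0, 0],
])

```text
time: 12.12
tool_pos: [475.4, 363.3, 51.0]
tcp_rot: [-179.9, -0.1, -11.9]
ft_force: [0.5, -0.9, -0.1]
finger_gap: 85.1
grip_force: 0.0
```

Run:
```python
from h import *
plan(535.9-83*.9785+98.5*.206,248.8+83*.206+98.5*.9785,50,-11.9)
s=snap('wrist');a=s['img'][130:330,180:460]; cv2.imwrite('pics/w5.png',cv2.resize(a,(700,500)))
```

```text
pose [475.4 363.3  51. ] [-1.7992e+02 -8.0000e-02 -1.1860e+01] gap 85.1 F [ 0.5 -0.9 -0.1] gf 0.0 t 12.12
turn z 0.001 then shift [-0.2  1.   1. ]
```

View pics/w5.png

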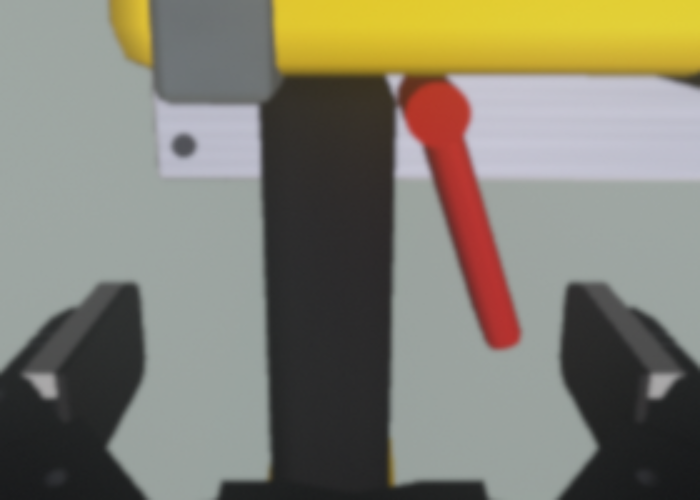

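Run:
```python
from h import *
s=snap('wrist');H=hm(s);h,S,V=cv2.split(cv2.cvtColor(s['img'],cv2.COLOR_BGR2HSV))
c,sn=.9785,-.206
def st(P): d=P-np.array([535.9,248.8,0]); return np.c_[d[:,0]*c+d[:,1]*sn,-d[:,0]*sn+d[:,1]*c,d[:,2]]
for a in [(225,250),(225,260),(235,250),(235,270),(410,250),(422,250),(412,270)]: # u,v
    print(a,st(H[a[1],a[0]][None]).round())
red=((h<6)|(h>172))&(S>120)&(H[...,2]>60);Q=st(H[red]);Q=Q[np.abs(Q[:,2]-80)<15];print('trig x',np.percentile(Q[:,0],[1,99]),'tip y',Q[Q[:,0]<-95][:,1].min(),Q[Q[:,0]<-95][:,1].max())
print('tcp',st(r.sense()['tool_pos'][None]))
```

```text
(225, 250) [[-72. 143. 114.]]
(225, 260) [[-76. 142. 116.]]
(235, 250) [[-78. 142. 102.]]
(235, 270) [[-87. 142. 105.]]
(410, 250) [[-75.  57. 107.]]
(422, 250) [[-72.  53. 113.]]
(412, 270) [[-83.  57. 113.]]
trig x [-97.28178911 -36.95772287] tip y 60.89887209866356 68.07615546612683
tcp [[-83.08834333  99.11267066  50.44679074]]
```

Run:
```python
from h import *
s=snap('wrist');H=hm(s)
print('cam',(-s['view'][:3,:3].T@s['view'][:3,3]).round(),'axis',s['view'][2,:3].round(3),s['fx'])
for v in (248,258,268): print(v,[(u,round(float(H[v,u,2])),round(float(s['z_map'][v,u]))) for u in range(214,246,3)])
c,sn=.9785,-.206
def w(x,y,z): return [535.9+x*c-y*sn*-1*-1 if 0 else 535.9+c*x-sn*y,248.8+sn*x+c*y,z]
P=np.array([w(-83,141,z) for z in (50,65,80,100,120)])
R=s['view'][:3,:3];print(cv2.projectPoints(P,cv2.Rodrigues(R)[0],s['view'][:3,3],s['K'],s['D'])[0].reshape(-1,2).round())
```

```text
cam [539. 350. 230.] axis [-0.254  0.054 -0.966] 279.1555766053401
248 [(214, 111, 129), (217, 112, 129), (220, 112, 128), (223, 111, 129), (226, 111, 130), (229, 111, 130), (232, 105, 136), (235, 103, 138), (238, -1, 250), (241, -1, 251), (244, 1, 248)]
258 [(214, 120, 120), (217, 120, 120), (220, 120, 120), (223, 119, 122), (226, 115, 126), (229, 110, 131), (232, 107, 135), (235, 103, 140), (238, 1, 251), (241, 0, 252), (244, 0, 253)]Traceback (most recent call last):
  File "<stdin>", line 4, in <module>
ValueError: cannot convert float NaN to integer
```

Call:
send_rows([
  [0, 0.5, 1, 0, 0, 0],
  [0, 0, 0, 0, 0, 0],
  [0, 0, 0, 0, 0, 0],
], grip=1, grip_force=20)

```text
time: 12.65
tool_pos: [475.0, 362.9, 49.4]
tcp_rot: [-179.9, -0.0, -11.9]
ft_force: [1.5, 2.1, 7.7]
finger_gap: 32.0
grip_force: 3.2
```

Call:
send_rows([
  [0, 0, 0, 0, 0, 0],
  [0, 0, 0, 0, 0, 0],
])

```text
time: 12.9
tool_pos: [475.5, 362.6, 50.2]
tcp_rot: [-179.9, -0.1, -11.9]
ft_force: [-0.0, -1.4, 6.5]
finger_gap: 0.0
grip_force: 3.1
```

The fingers shut on nothing: the real tips sit about 37 mm higher than the stated TCP, as the wrist depth suggested. I'll back off, open and check the tip and body heights.

Call:
send_rows([
  [0, 0, -20, 0, 0, 0],
  [0, 0, -20, 0, 0, 0],
  [0, 0, 0, 0, 0, 0],
  [0, 0, 0, 0, 0, 0],
])

```text
time: 13.4
tool_pos: [474.6, 362.3, 89.0]
tcp_rot: [-180.0, -0.0, -11.9]
ft_force: [0.2, 0.2, -0.1]
finger_gap: 0.1
grip_force: 0.0
```

```bash
cat > tip.py <<'E'
from h import *
s=snap('wrist');H=hm(s);p=r.sense()['tool_pos'];d=np.linalg.norm(H[...,:2]-p[:2],axis=2)
Z=H[...,2]-p[2]
for v in range(215,330,10):
    row=[(u,round(float(Z[v,u]))) for u in range(200,446,12) if Z[v,u]>20]; print(v,row)
E
python3 tip.py; python3 -c "
from h import *
print(r.sense()['tool_pos'],r.sense()['joint_pos'])
s=snap('wrist');cv2.imwrite('pics/w6.png',s['img'])"
```

```text
215 []
225 []
235 [(308, 45), (320, 46), (332, 45)]
245 [(296, 49), (308, 57), (320, 59), (332, 58), (344, 48)]
255 [(296, 60), (308, 68), (320, 68), (332, 68), (344, 60)]
265 [(296, 82), (308, 79), (320, 75), (332, 80), (344, 82)]
275 [(236, 86), (248, 90), (260, 87), (284, 87), (296, 86), (308, 86), (320, 74), (332, 87), (344, 87), (356, 86), (380, 87), (392, 89), (404, 86)]
285 [(212, 93), (224, 93), (236, 93), (248, 92), (260, 93), (272, 86), (284, 94), (296, 94), (308, 92), (320, 75), (332, 94), (344, 93), (356, 94), (368, 86), (380, 91), (392, 94), (404, 93), (416, 94), (428, 94)]
295 [(200, 100), (212, 99), (224, 100), (236, 99), (248, 96), (260, 91), (272, 107), (284, 107), (296, 107), (308, 104), (320, 75), (332, 102), (344, 108), (356, 108), (368, 108), (380, 92), (392, 97), (404, 100), (416, 100), (428, 100), (440, 101)]
305 [(200, 105), (212, 104), (224, 104), (236, 100), (248, 94), (260, 93), (272, 112), (284, 111), (296, 112), (308, 104), (320, 76), (332, 103), (344, 112), (356, 112), (368, 112), (380, 93), (392, 94), (404, 100), (416, 103), (428, 105), (440, 105)]
315 [(200, 109), (212, 107), (224, 104), (248, 95), (260, 116), (272, 116), (284, 116), (296, 117), (308, 104), (332, 102), (344, 115), (356, 116), (368, 116), (380, 116), (392, 94), (428, 106), (440, 110)]
325 [(200, 111), (212, 108), (236, 89), (248, 94), (260, 120), (272, 120), (284, 120), (296, 120), (308, 111), (332, 111), (344, 121), (356, 120), (368, 121), (380, 120), (392, 94), (404, 90), (428, 108), (440, 109)]
[474.20059231 361.99466745  88.31844302] [3.24335282e+01 1.11449492e+01 9.24791882e+01 7.36022814e-04
 7.64165197e+01 1.34306093e+02]
```

View pics/w6.png

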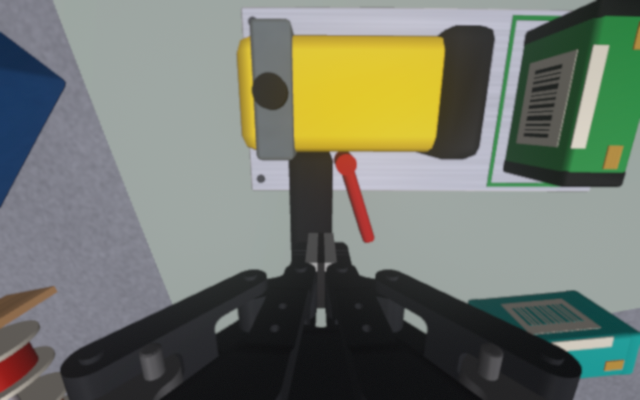

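Call:
send_rows([
  [-1.5, 3, -5, 0, 0, 0],
  [0, 0, 0, 0, 0, 0],
  [0, 0, 0, 0, 0, 0],
  [0, 0, 0, 0, 0, 0],
  [0, 0, 0, 0, 0, 0],
], grip=-1)

```text
time: 14.12
tool_pos: [472.4, 359.6, 93.7]
tcp_rot: [180.0, 0.0, -11.9]
ft_force: [0.0, 1.1, -0.7]
finger_gap: 85.2
grip_force: 0.0
```

Call:
send_rows([
  [0, 0, 20, 0, 0, 0],
  [0, 0, 20, 0, 0, 0],
  [0, 0, 20, 0, 0, 0],
  [0, 0, 10, 0, 0, 0],
  [0, 0, 0, 0, 0, 0],
])

```text
time: 14.75
tool_pos: [471.5, 359.0, 22.3]
tcp_rot: [179.9, 0.1, -11.9]
ft_force: [-0.1, -0.3, 0.4]
finger_gap: 85.3
grip_force: 0.0
```

Call:
send_rows([
  [0, 0, 5, 0, 0, 0],
  [0, -3.5, 5, 0, 0, 0],
  [0, 0, 0, 0, 0, 0],
  [0, 0, 0, 0, 0, 0],
])

```text
time: 15.25
tool_pos: [473.3, 363.1, 14.0]
tcp_rot: [-180.0, -0.0, -11.9]
ft_force: [-0.1, -0.8, -0.6]
finger_gap: 85.5
grip_force: 0.0
```

Run:
```python
from h import *
plan(535.9-85*.9785+98.5*.206,248.8+85*.206+98.5*.9785,14,-11.9)
```

```text
pose [473.3 363.1  14. ] [-1.7999e+02 -1.0000e-02 -1.1870e+01] gap 85.5 F [-0.1 -0.8 -0.6] gf 0.0 t 15.25
turn z 0.001 then shift [-0.2  0.5 -0. ]
```

Call:
send_rows([
  [0, 0.5, 0, 0, 0, 0],
  [0, 0, 0, 0, 0, 0],
  [0, 0, 0, 0, 0, 0],
  [0, 0, 0, 0, 0, 0],
  [0, 0, 0, 0, 0, 0],
], grip=1, grip_force=22)

```text
time: 15.88
tool_pos: [473.1, 363.0, 14.3]
tcp_rot: [-179.9, -0.0, -11.9]
ft_force: [-2.2, 0.8, 5.4]
finger_gap: 42.2
grip_force: 28.3
```

Call:
send_rows([
  [0, 0, 0, 0, 0, 0],
  [0, 0, 0, 0, 0, 0],
  [0, 0, 0, 0, 0, 0],
])

```text
time: 16.25
tool_pos: [473.2, 363.0, 14.3]
tcp_rot: [-180.0, -0.0, -11.9]
ft_force: [-2.9, 0.7, 5.1]
finger_gap: 42.3
grip_force: 28.3
```

Run:
```python
from h import *
s=snap('wrist');H=hm(s);h,S,V=cv2.split(cv2.cvtColor(s['img'],cv2.COLOR_BGR2HSV))
c,sn=.9785,-.206
d=H-np.array([535.9,248.8,0]);X=d[...,0]*c+d[...,1]*sn;Y=-d[...,0]*sn+d[...,1]*c
m=((h<6)|(h>172))&(S>120)&(H[...,2]>60)&(H[...,2]<100)&(X<-45)&(X>-110)&(Y>50)&(Y<110)
p=np.polyfit(X[m],Y[m],1);print(m.sum(),'slope rad',np.arctan(p[0]),np.percentile(X[m],[1,99]))
plan(473,363,14,-11.9)
```

```text
2673 slope rad -0.0034446940834959847 [-99.99149669 -45.35724188]
pose [473.2 363.   14.3] [-1.7995e+02 -1.0000e-02 -1.1880e+01] gap 42.6 F [-2.7  0.6  5.2] gf 28.3 t 16.3
turn z 0.0 then shift [-0.2  0.   0.3]
```

The trigger is fully squeezed. I'll hold it a little longer, release, and rise.

Call:
send_rows([
  [0, 0, 0, 0, 0, 0],
  [0, 0, 0, 0, 0, 0],
  [0, 0, 0, 0, 0, 0],
  [0, 0, 0, 0, 0, 0],
  [0, 0, 0, 0, 0, 0],
])

```text
time: 16.92
tool_pos: [473.2, 363.0, 14.3]
tcp_rot: [-179.9, -0.0, -11.9]
ft_force: [-2.1, 0.9, 5.9]
finger_gap: 42.2
grip_force: 28.3
```

Call:
send_rows([
  [0, 0, 0, 0, 0, 0],
  [0, 0, 0, 0, 0, 0],
  [0, 0, 0, 0, 0, 0],
  [0, 0, 0, 0, 0, 0],
  [0, 0, 0, 0, 0, 0],
])

```text
time: 17.55
tool_pos: [473.2, 363.0, 14.3]
tcp_rot: [-179.9, -0.0, -11.9]
ft_force: [-2.7, 0.6, 5.9]
finger_gap: 42.2
grip_force: 28.3
```

Call:
send_rows([
  [0, 0, 0, 0, 0, 0],
  [0, 0, 0, 0, 0, 0],
  [0, 0, 0, 0, 0, 0],
  [0, 0, 0, 0, 0, 0],
  [0, 3, 0, 0, 0, 0],
], grip=-1)

```text
time: 18.18
tool_pos: [472.5, 359.9, 14.0]
tcp_rot: [-180.0, -0.0, -11.9]
ft_force: [0.6, 0.5, -0.6]
finger_gap: 85.3
grip_force: 0.0
```

Call:
send_rows([
  [0, 0, -15, 0, 0, 0],
  [0, 0, -35, 0, 0, 0],
  [0, 0, -40, 0, 0, 0],
  [0, 0, -40, 0, 0, 0],
  [0, 0, -30, 0, 0, 0],
])

```text
time: 18.8
tool_pos: [473.2, 360.1, 177.6]
tcp_rot: [-179.9, -0.1, -11.9]
ft_force: [0.7, 0.7, -0.5]
finger_gap: 85.3
grip_force: 0.0
```

Run:
```python
from h import *
plan(513.1,152,170,-11.9)
```

```text
pose [473.2 360.1 177.6] [-1.7986e+02 -1.4000e-01 -1.1870e+01] gap 85.3 F [ 0.7  0.7 -0.5] gf 0.0 t 18.8
turn z 0.0 then shift [ 82.  195.4   7.6]
```

Call:
send_rows([
  [10, 22, 0, 0, 0, 0],
  [15, 38, 0, 0, 0, 0],
  [15, 38, 0, 0, 0, 0],
  [15, 38, 0, 0, 0, 0],
  [15, 38, 0, 0, 0, 0],
])

```text
time: 19.42
tool_pos: [505.5, 173.8, 175.3]
tcp_rot: [-180.0, -0.1, -11.9]
ft_force: [-0.0, 0.5, -0.2]
finger_gap: 85.6
grip_force: 0.0
```

Call:
send_rows([
  [12, 21, 0, 0, 0, 0],
  [0, 0, 0, 0, 0, 0],
  [0, 0, 0, 0, 0, 0],
  [0, 0, 0, 0, 0, 0],
])

```text
time: 19.92
tool_pos: [512.4, 152.8, 174.1]
tcp_rot: [-180.0, -0.0, -11.8]
ft_force: [-2.1, 0.3, 0.6]
finger_gap: 85.4
grip_force: 0.0
```

Run:
```python
from h import *
s=snap('wrist');H=hm(s)
near=np.hypot(H[...,0]-515,H[...,1]-151)<85
print(rect(s,H,near,70,82,(0,0,640,400)))
s=snap('top');H=hm(s);h,S,V=cv2.split(cv2.cvtColor(s['img'],cv2.COLOR_BGR2HSV))
print(rect(s,H,((h<6)|(h>172))&(S>150),65,100,(165,200,200,240)))
print(rect(s,H,h>=0,15,32,(390,160,492,240)))
plan(513.1,152,-4,-11.9)
```

```text
(np.float64(75.91836499068987), ((516.842041015625, 155.19400024414062), (45.75490188598633, 118.57450103759766), 78.03277587890625))
(np.float64(79.55353414646686), ((477.0247497558594, 330.55462646484375), (48.56686782836914, 12.684957504272461), 5.671273708343506))
(np.float64(24.437644279557755), ((530.885009765625, -403.63983154296875), (233.56251525878906, 175.82244873046875), 84.39710235595703))
pose [512.3 152.7 173.9] [-1.7999e+02  1.0000e-02 -1.1800e+01] gap 85.2 F [-1.2 -0.2  0.8] gf 0.0 t 20.02
turn z 0.002 then shift [  0.9   0.5 177.9]
```

Call:
send_rows([
  [1.5, -1.5, 25, 0, 0, 0],
  [0, 0, 40, 0, 0, 0],
  [0, 0, 40, 0, 0, 0],
  [0, 0, 35, 0, 0, 0],
  [0, 0, 20, 0, 0, 0],
])

```text
time: 20.65
tool_pos: [512.6, 153.3, 11.4]
tcp_rot: [179.9, 0.2, -11.8]
ft_force: [-0.1, -1.6, 0.7]
finger_gap: 85.4
grip_force: 0.0
```

Call:
send_rows([
  [0, 0, 15, 0, 0, 0],
  [0, 0, 3, 0, 0, 0],
  [0, 0, 0, 0, 0, 0],
])

```text
time: 21.02
tool_pos: [514.9, 153.3, -3.6]
tcp_rot: [-180.0, -0.0, -11.9]
ft_force: [0.3, -0.8, 0.7]
finger_gap: 85.0
grip_force: 0.0
```

Call:
send_rows([
  [0, 0, 0, 0, 0, 0],
  [0, 0, 0, 0, 0, 0],
  [0, 0, 0, 0, 0, 0],
  [0, 0, 0, 0, 0, 0],
  [0, 0, 0, 0, 0, 0],
], grip=1, grip_force=50)

```text
time: 21.65
tool_pos: [515.3, 153.4, -3.2]
tcp_rot: [-179.9, -0.1, -11.9]
ft_force: [-0.5, 1.2, 5.8]
finger_gap: 45.6
grip_force: 52.4
```

Call:
send_rows([
  [0, 0, 0, 0, 0, 0],
  [0, 0, 0, 0, 0, 0],
])

```text
time: 21.9
tool_pos: [515.3, 153.4, -3.2]
tcp_rot: [-179.9, -0.1, -11.9]
ft_force: [-0.8, 2.1, 6.3]
finger_gap: 45.7
grip_force: 52.4
```

Call:
send_rows([
  [0, 0, -10, 0, 0, 0],
  [0, 0, -25, 0, 0, 0],
  [0, 0, -30, 0, 0, 0],
  [0, 0, -25, 0, 0, 0],
  [0, 0, 0, 0, 0, -0.112],
])

```text
time: 22.52
tool_pos: [515.9, 153.2, 88.6]
tcp_rot: [-179.9, -0.2, -5.3]
ft_force: [-0.1, 0.2, -3.1]
finger_gap: 45.5
grip_force: 51.9
```

Call:
send_rows([
  [3, 20, 0, 0, 0, 0],
  [5, 37, 0, 0, 0, 0],
  [5, 38, 0, 0, 0, 0],
  [5, 38, 0, 0, 0, 0],
  [5, 38, 0, 0, 0, 0],
])

```text
time: 23.15
tool_pos: [520.2, -20.6, 85.6]
tcp_rot: [180.0, 0.1, -5.5]
ft_force: [0.9, -0.2, -3.2]
finger_gap: 45.7
grip_force: 52.1
```

Call:
send_rows([
  [5, 38, 0, 0, 0, 0],
  [5, 38, 0, 0, 0, 0],
  [5, 38, 0, 0, 0, 0],
  [5, 38, 0, 0, 0, 0],
  [5, 38, 0, 0, 0, 0],
])

```text
time: 23.78
tool_pos: [527.0, -212.0, 85.5]
tcp_rot: [-180.0, 0.1, -5.5]
ft_force: [-0.3, 1.1, -4.0]
finger_gap: 45.3
grip_force: 52.1
```

Call:
send_rows([
  [5, 38, 0, 0, 0, 0],
  [5, 38, 0, 0, 0, 0],
  [5, 38, 0, 0, 0, 0],
  [4, 25, 0, 0, 0, 0],
  [1, 11, 0, 0, 0, 0],
])

```text
time: 24.4
tool_pos: [532.6, -363.2, 85.3]
tcp_rot: [-180.0, 0.1, -5.5]
ft_force: [-0.1, 0.5, -3.6]
finger_gap: 45.5
grip_force: 52.2
```

Call:
send_rows([
  [0, 0, 0, 0, 0, 0],
  [0, 0, 0, 0, 0, 0],
])

```text
time: 24.65
tool_pos: [533.4, -360.8, 85.6]
tcp_rot: [-180.0, 0.0, -5.4]
ft_force: [-0.3, 1.0, -3.4]
finger_gap: 45.1
grip_force: 52.2
```

Run:
```python
from h import *
plan(534,-362,-4,-5.5)
s=snap('wrist');cv2.imwrite('pics/w7.png',s['img'])
```

```text
pose [ 533.4 -360.8   85.6] [-1.7995e+02  4.0000e-02 -5.4100e+00] gap 45.1 F [-0.3  1.  -3.4] gf 52.2 t 24.65
turn z 0.002 then shift [ 0.7  1.1 89.6]
```

View pics/w7.png

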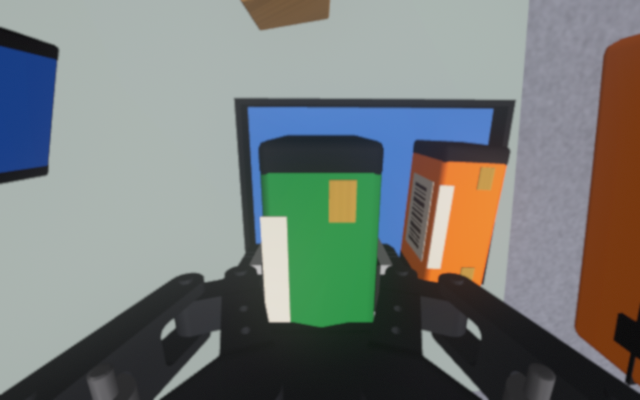

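The wrist view shows the module over the tray's free half (blue floor around (300,130)), clear of the orange one at (455,210). I'll lower it.

Call:
send_rows([
  [0.5, 1, 20, 0, 0, 0],
  [0, 0, 30, 0, 0, 0],
  [0, 0, 20, 0, 0, 0],
  [0, 0, 10, 0, 0, 0],
  [0, 0, 5, 0, 0, 0],
])

```text
time: 25.32
tool_pos: [533.8, -363.0, 0.2]
tcp_rot: [-180.0, 0.0, -5.4]
ft_force: [-1.3, -0.2, -3.0]
finger_gap: 45.6
grip_force: 52.2
```

Call:
send_rows([
  [0, 0, 2, 0, 0, 0],
  [0, 0, 1, 0, 0, 0],
  [0, 0, 0, 0, 0, 0],
  [0, 0, 0, 0, 0, 0],
])

```text
time: 25.82
tool_pos: [534.1, -363.4, -1.7]
tcp_rot: [180.0, -0.0, -5.5]
ft_force: [-0.0, -0.3, -2.9]
finger_gap: 45.4
grip_force: 52.2
```

Call:
send_rows([
  [0, 0, 1, 0, 0, 0],
  [0, 0, 0.7, 0, 0, 0],
  [0, 0, 0.5, 0, 0, 0],
  [0, 0, 0, 0, 0, 0],
  [0, 0, 0, 0, 0, 0],
])

```text
time: 26.45
tool_pos: [533.8, -363.2, -4.1]
tcp_rot: [180.0, 0.0, -5.5]
ft_force: [-3.6, 1.3, 2.6]
finger_gap: 45.1
grip_force: 52.5
```

Force flipped, so it is in contact with the tray floor. Releasing.

Call:
send_rows([
  [0, 0, 0, 0, 0, 0],
  [0, 0, 0, 0, 0, 0],
  [0, 0, 0, 0, 0, 0],
  [0, 0, 0, 0, 0, 0],
], grip=-0.5)

```text
time: 26.95
tool_pos: [534.0, -363.2, -4.4]
tcp_rot: [180.0, -0.0, -5.5]
ft_force: [-0.2, 0.4, -0.8]
finger_gap: 64.4
grip_force: 0.0
```

Call:
send_rows([
  [0, 0, -10, 0, 0, 0],
  [0, 0, -30, 0, 0, 0],
  [0, 0, -40, 0, 0, 0],
  [0, 0, -40, 0, 0, 0],
  [0, 0, -40, 0, 0, 0],
])

```text
time: 27.58
tool_pos: [533.9, -363.3, 157.9]
tcp_rot: [180.0, -0.0, -5.5]
ft_force: [0.4, 0.1, -0.4]
finger_gap: 64.2
grip_force: 0.0
```

Call:
send_rows([
  [0, 0, 0, 0, 0, 0],
  [0, 0, 0, 0, 0, 0],
  [0, 0, 0, 0, 0, 0],
])

```text
time: 27.95
tool_pos: [533.1, -362.5, 154.0]
tcp_rot: [-179.9, 0.1, -5.5]
ft_force: [0.1, -0.1, -1.2]
finger_gap: 63.7
grip_force: 0.0
```

Run:
```python
from h import *
s=snap('wrist');H=hm(s);h,S,V=cv2.split(cv2.cvtColor(s['img'],cv2.COLOR_BGR2HSV))
near=np.hypot(H[...,0]-535,H[...,1]+362)<75
print('green',rect(s,H,near,68,85,(0,0,640,400)))
k=near&(h>45)&(h<80)&(S>100)&(H[...,2]>60);P=H[k];print('top z',np.percentile(P[:,2],[10,50,90]))
s=snap('top');H=hm(s);h,S,V=cv2.split(cv2.cvtColor(s['img'],cv2.COLOR_BGR2HSV))
print('trig',rect(s,H,((h<6)|(h>172))&(S>150),65,100,(170,203,200,240)))
print('blue',rect(s,H,h>=0,60,80,(315,130,362,195)))
plan(533,-363,150,-5.5)
```

```text
green (np.float64(74.89212232282324), ((535.2108764648438, -362.8490295410156), (45.66439437866211, 118.45633697509766), 84.59378814697266))
top z [73.9473061  74.83455872 75.71223995]
trig (np.float64(80.64071455352742), ((485.3580627441406, 334.8121032714844), (65.40725708007812, 20.161169052124023), 5.066379547119141))
blue (np.float64(70.18392216041333), ((641.9229736328125, -103.95123291015625), (46.43700408935547, 120.92970275878906), 65.84539031982422))
pose [ 533.2 -362.6  154. ] [-1.7992e+02  1.2000e-01 -5.4500e+00] gap 64.2 F [-1.3 -0.4 -0.6] gf 0.0 t 28.05
turn z 0.001 then shift [-0.1  0.4  4. ]
```

The module stands level on the tray floor with its top at 75 mm. The trigger is back at its starting position and the blue module hasn't moved. Handing in.

```bash
python3 -c "
from bench import r
print(r.hand_in())"
```

```text
the job is handed in; nothing more can be done
None
```

The job is handed in: I set the green module on the scan pad, squeezed the trigger fully for over a second and released it, then stood the module upright in the tray's free place; `hand_in` gave no verdict.

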